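# Slide the dish carrier round the bend into the plate reader

### The job

Push the white dish carrier along the steel-walled track, round the bend, until it rests against the end stop in front of the plate reader; keep it down on the track all the way and do not upset the culture dish riding on it. Then swing the latch arm fully shut across the channel behind the carrier and let go. Leave the flask, the stack of dishes and the spray bottle where they are.

Things in the scene. Friction and masses are not known exactly. Their poses are not given: they have to be found in the camera images.
- track: Fixed L-shaped track; origin on the bench at the centre of its bend, z up. Grey plate 8 mm thick (from y=-200 mm); channel 78 mm wide between steel walls 5 mm thick, tops 28 mm above the bench. Channel middle line, in mm: entry leg x=-120, going +y from its open end y=-180 to y=0; quarter circle of radius 120 about the origin, turning right; station leg y=120, going +x from x=0 to the end stop.
- end_stop (a point): Middle of the end stop's face, at x=135, y=120 mm in the track's frame, 24 mm above the bench: a steel block across the channel, top 40 mm above the bench. A carrier that touches it has its centre at x=75, y=120 mm. Behind it a white plate reader 70 mm high, from x=148 to 222 mm, 150 mm wide.
- carrier_center (a point): Centre (half-way up) of the loose white carrier: 120 mm long with half-round ends, 72 mm wide, 34 mm high, 0.2 to 0.45 kg, slippery on the track. Its y axis runs along its length and points forward, z up. It stands on the track plate in the entry leg, facing the bend: centre 25 mm and top 42 mm above the bench. A 6 mm lip on top holds the dish.
- carrier_seat (a point): Centre of the carrier's top face, 17 mm above its centre, where the underside of the dish rests.
- dish: Loose round clear culture dish with reddish filling, 60 mm across, 15 mm high, about 25 g, lying inside the lip on the carrier. Origin at the centre of its underside.
- latch (a joint): Angle of the dark steel latch arm. 0: open, pointing to the track's -x outside the outer wall; grows anticlockwise from above to 1.57: fully shut at its stop, pointing to the track's -y across the channel close behind a home carrier, by a small steel keeper. Bar 10 mm wide, 30 to 40 mm above the bench; slight friction (about 0.5 N at the knob), stays where left.
- latch_pivot (a point): The latch arm's upright pivot axis, at x=5, y=178 mm in the track's frame, top of the arm's boss 42 mm above the bench; the point is 35 mm above the bench.
- latch_knob (a point): Grip point on the upright round black knob at the arm's tip, 135 mm from the pivot: 16 mm across, from 40 to 76 mm above the bench; the point is on its axis, 58 mm above the bench.
- flask: Bystander: conical glass flask, 86 mm across the foot, 120 mm high, beyond the left (+y) side of the track. Origin under its centre.
- dish_stack: Bystander: stack of three clear dishes, 90 mm across, 45 mm high, in the crook of the track. Origin under its centre.
- spray_bottle: Bystander: yellow spray bottle with white head, 76 mm across, 218 mm high, right (-y) of the track. Origin under its centre.
Mind the look-alikes: they are no part of the job. Leave any orange look-alike of the part that bears carrier_center alone.

How it is judged (in metres and radians):
On the way, in this order (a step that is already met when the one before it is completed fails the run):
1. the carrier slides through the bend (x of carrier_center in the frame of track between -0.108 and -0.03 m and y of carrier_center in the frame of track between 0.04 and 0.125 m), for 0.05 s.
2. the carrier is against the end stop while the latch arm is not yet shut (x of carrier_center in the frame of track above 0.07 m and y of carrier_center in the frame of track between 0.11 and 0.13 m and value of joint latch below 1.3 rad), for 0.2 s.
At the end, for the whole second after the job is handed in: The carrier stands on the track within 5 mm of the end stop, its length along the station leg (within 0.15 rad), the dish lies in its seat (within 6 mm), and the latch arm is shut behind it (joint above 1.47 rad of 1.57) (x of carrier_center in the frame of track above 0.07 m and y of carrier_center in the frame of track between 0.11 and 0.13 m and z of carrier_center in the frame of track below 0.029 m and angle between the y axis of carrier_center and the x axis of track, either way round below 0.15 rad and distance between dish and carrier_seat below 0.006 m and value of joint latch above 1.47 rad); the robot touches nothing.
It fails at once if the carrier is lifted off the track plate by more than 8 mm (z of carrier_center in the frame of track above 0.033 m).
It fails at once if the dish leaves its seat on the carrier (distance between dish and carrier_seat above 0.01 m).
It fails at once if the flask, dish stack or spray bottle is moved by more than 20 mm (distance of any of flask, dish_stack, spray_bottle from where it was at the start of the episode above 0.02 m).
It also fails if it takes over 64 s, if anything falls off the work surface, if the arm or the gripper's body presses on something with over 40 N, if the wrist force passes 120 N, or if a joint passes its speed limit or range.

### The arm

A 7-joint arm with a two-finger parallel gripper is mounted at the origin on the work surface. World frame = base frame: x ahead of the robot, y to its left, z up, the work surface at z = 0. Lengths are in m, angles in degrees, forces in N, time in s.
With the tool pointing down it reaches from about 0.425 to 0.825 m from the base axis. Payload 3.6 kg.
Tool frame: the origin (TCP) lies midway between the tips of the shut fingers; the grasp point (between the pads) lies 19 mm behind it; x points along the fingers, y is the direction in which the jaws open and shut, and the axes are right-handed (so a half turn about x gives the same grasp; the last joint's range is limited). The gripper opens to 93 mm and grips with 3 to 60 N. Pads are 15 mm wide; open, the fingers measure 128 mm over their backs; the gripper's body (75 mm by 188 mm) begins 65 mm behind the grasp point.
Start: joints at [-68.497, 35.231, -0.722, 81.555, 0.464, 63.22, -2.315], TCP at [0.254, 0.598, 0.219] pointing down, gripper open.
Joint ranges: [-178.69, 178.69], [-17.37, 117.87], [-77.05, 75.6], [15.02, 138.74], [-78.02, 258.01], [0.78, 113.62], [-162.83, 162.83]. Speed limits (degrees/s): [159.86, 159.86, 180, 180, 180, 180, 180].

### API

Orientations are given as [roll, pitch, yaw] about the fixed x, y, z axes, in that order (R = Rz(yaw) Ry(pitch) Rx(roll)).
In Python, from rig import robot, imaging gives the robot as it stands.
- The arm moves only by the tool play_rows, never from a script. Its argument "deltas" is one flat list of numbers, 7 for each row, row after row: the shift along the tool's x, y, z in mm, then the turn, a rotation vector about the tool's x, y, z in degrees, then the opening, from 0 (shut) to 1 (fully open). A call has 1 to 8 rows; each row is the pose to reach, as a shift and turn from the pose measured when the call began, along the tool's axes at that moment; what a row does not reach only later rows make up. A row lasts 1/12 s, in which the tool goes at most 41.7 mm and 7.16 degrees, less where a joint would pass 70% of its speed; a pose out of reach is approached as far as the arm can. A call with a gripper value outside its range is refused whole. The fingers move at their own pace and stop on an object; "force" is the grip in N (left out, the last holds). Time passes only in rows, so rows that repeat a pose let the fingers close. It gives the time, the measured TCP pose, the force and the opening at its end, in the units of the state.
- robot.read_state(): the state, without advancing time (a new reading comes with each control period).
- imaging.get_image(name): name is "scene" or "top"; returns the picture (420x560x3 uint8, red, green, blue); there is no depth.
- imaging.camera_info(name): a dict with "fx", "fy", "cx", "cy" (pixels), "cam_to_world" (4x4, takes a point from camera to world coordinates). Camera axes: x right, y up, looking along -z (the intrinsics and any distortion apply to the point x, -y, -z); pixel columns grow to the right and rows downward; lengths in m; the calibration is good to about 2 mm. A picture is of the moment at which its call begins. camera_info takes no time and is no camera call.
- robot.job_done(): hands the job in, once; it reports no verdict.
The state is a dict: "time_s": time; "qpos": joint angles; "dq": joint speeds; "tau": joint torques, N m; "position": TCP position; "eef_rot": TCP orientation; "wrist_force": force on the tool from outside, world axes, zero at the start; "moment": the same for the moment, N m; "grip_width": opening from 0.0 (shut) to 1.0 (fully open).
Only numpy, scipy, OpenCV 4.12 (cv2) and the standard library are available. Lean on these libraries where they do the work, as an engineer would, in place of code of your own. Each camera call takes 0.05 s, during which the arm holds its last target.

## Working session

There is one attempt and no reset: what is moved stays moved. The work goes in short steps, Python scripts to look and compute and a tool call to move; the robot and the scene stay as the last step left them, time stands still between calls to the robot, and variables do not carry over. Pictures are saved under pics/ and viewed, and the job is handed in when it is done.

Besides the shell and the picture viewer there is one more tool, called after "Call:" by a JSON object that holds its "op" and its "data". play_rows: Moves the arm, as the interface text tells. Its arguments: {"type":"object","properties":{"deltas":{"type":"array"},"force":{"type":"number"}},"required":["deltas"]}

```bash
ls; mkdir -p pics
python3 - <<'E'
from rig import robot, imaging
import cv2
for n in ("scene","top"):
    im=imaging.get_image(n); cv2.imwrite(f"pics/{n}0.png",im[:,:,::-1])
    print(n,imaging.camera_info(n))
print(robot.read_state())
E
```

```text
pics
scene {'fx': 431.7328568395487, 'fy': 431.7328568395487, 'cx': 281.8567550503056, 'cy': 200.96686812630398, 'cam_to_world': array([[-0.66578375, -0.50439169,  0.54983727,  1.11697354],
       [ 0.74609805, -0.44179496,  0.49815149,  0.46619994],
       [-0.00834814,  0.74189368,  0.67046556,  0.75473975],
       [ 0.        ,  0.        ,  0.        ,  1.        ]])}
top {'fx': 448.1890230188834, 'fy': 448.1890230188834, 'cx': 271.6002742718523, 'cy': 216.26336028000173, 'cam_to_world': array([[ 0.02127516,  0.99715431, -0.07232327,  0.47792936],
       [-0.9996673 ,  0.02016203, -0.01608645, -0.01971911],
       [-0.01458249,  0.07264145,  0.99725151,  1.20955521],
       [ 0.        ,  0.        ,  0.        ,  1.        ]])}
{'time_s': 0.1, 'qpos': array([-68.49671851,  35.28240984,  -0.72197169,  81.6312857 ,
         0.46515351,  63.22033748,  -2.31289445]), 'dq': array([-0.10772007, -0.10853356,  0.06789781, -0.19426567,  0.05969448,
       -0.04168769,  0.04648676]), 'tau': array([ 7.67234778e-04, -4.60045910e+01,  2.09830930e-01, -1.66244692e+01,
       -6.12105872e-02,  1.70113205e-02,  1.20690129e-04]), 'position': array([0.25392448, 0.59757521, 0.21761673]), 'eef_rot': array([ -88.65989166,   89.8688631 , -111.67616498]), 'wrist_force': array([0.0810413 , 0.47816988, 0.64976705]), 'moment': array([-0.07713476, -0.00731696,  0.0053419 ]), 'grip_width': 0.9999184497087126}
```

View pics/scene0.png

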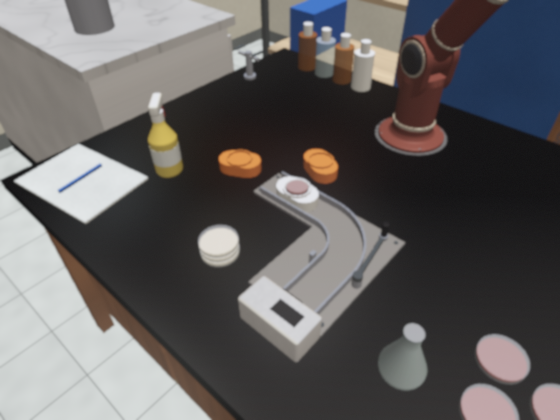

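View pics/top0.png

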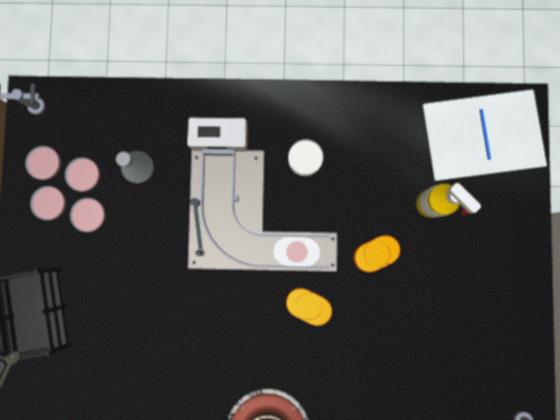

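```bash
python3 - <<'E'
import cv2
im=cv2.imread("pics/top0.png"); c=im[110:280,180:350]
cv2.imwrite("pics/topz.png",cv2.resize(c,None,fx=3.5,fy=3.5,interpolation=cv2.INTER_CUBIC))
im=cv2.imread("pics/scene0.png"); c=im[160:360,230:415]
cv2.imwrite("pics/scz.png",cv2.resize(c,None,fx=3,fy=3,interpolation=cv2.INTER_CUBIC))
E
cat > h.py <<'E'
import numpy as np
from rig import robot, imaging
def ray(n,u,v):
    c=imaging.camera_info(n);T=c["cam_to_world"]
    d=T[:3,:3]@np.array([(u-c["cx"])/c["fx"],-(v-c["cy"])/c["fy"],-1]);return T[:3,3],d
def pt(n,u,v,z):
    o,d=ray(n,u,v);return o+d*(z-o[2])/d[2]
def proj(n,p):
    c=imaging.camera_info(n);T=c["cam_to_world"];q=T[:3,:3].T@(np.asarray(p)-T[:3,3])
    return np.array([c["cx"]+c["fx"]*q[0]/-q[2],c["cy"]+c["fy"]*(-q[1])/-q[2]])
E
```

```text
(no output)
```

View pics/topz.png

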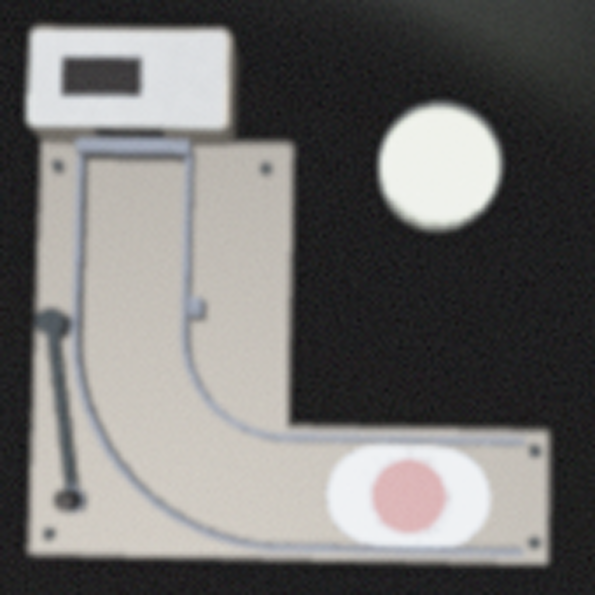

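View pics/scz.png

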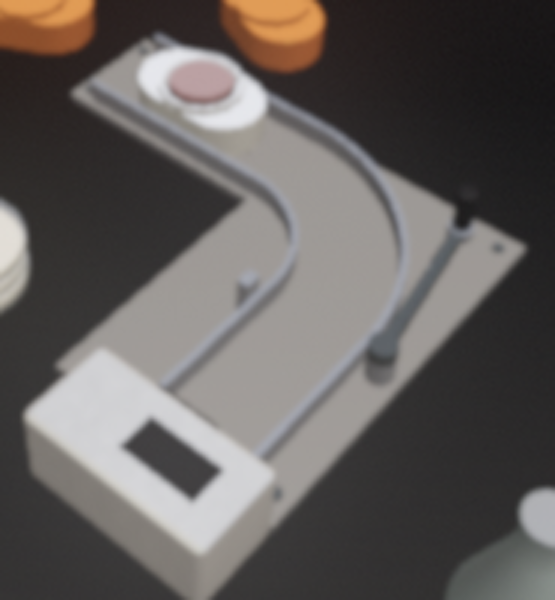

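Run:
```python
from h import *
import cv2
im=cv2.imread("pics/top0.png").astype(float); s=cv2.GaussianBlur(im[:,:,0]-im[:,:,2],(3,3),0)
def sub(p,lo):
    w=np.clip(p-np.median(p)-3,0,None); 
    k=np.argmax(w); a=max(k-2,0); w=w[a:k+3]; return lo+a+(np.arange(len(w))*w).sum()/w.sum()
def fit(pts):
    P=np.array([pt("top",u,v,.028)[:2] for u,v in pts]); c=P.mean(0); U,S,V=np.linalg.svd(P-c); r=(P-c)@V[1]
    d=V[0]; print(c, "dir deg",np.degrees(np.arctan2(d[1],d[0])),"rms mm",1e3*r.std()); return c,d
so=fit([(sub(s[v,196:212],196),v) for v in range(160,200)])
si=fit([(sub(s[v,228:242],228),v) for v in range(160,195)])
ei=fit([(u,sub(s[228:240,u],228)) for u in range(265,325)])
eo=fit([(u,sub(s[260:272,u],260)) for u in range(262,325)])
# angle
a=[]
for (c,d),isx in ((so,1),(si,1),(ei,0),(eo,0)):
    t=np.degrees(np.arctan2(d[1],d[0])); t=t if isx else t-90
    a.append((t+90)%180-90)
print(a); th=np.radians(np.mean(a)); R=np.array([[np.cos(th),-np.sin(th)],[np.sin(th),np.cos(th)]])
f=lambda c:R.T@c
ys=[f(so[0])[1],f(si[0])[1]]; xs=[f(eo[0])[0],f(ei[0])[0]]
print("widths (83)",ys[0]-ys[1],xs[1]-xs[0])
o=R@np.array([np.mean(xs)+.12,np.mean(ys)-.12]); print("origin",o,"th",np.degrees(th))
T=lambda p:R.T@(p[:2]-o)
z=lambda U,V:((U+.5)/3.5-.5+180,(V+.5)/3.5-.5+110)
print("pivot(5,178)",T(pt("top",*z(53,322),.042))*1e3)
print("carrier",T(pt("top",*z(409,496),.042))*1e3, "dish",T(pt("top",*z(409,496),.057))*1e3,pt("top",*z(409,496),.05))
k=T(pt("top",*z(67,499),.076))*1e3; print("knob",k,"r",np.hypot(*(k-[5,178])),"latch",np.arctan2(k[1]-178,k[0]-5))
for n,p,h in (("reader",(33,27),.07),("r2",(230,30),.07),("platecorner y-200",(548,565),.008),("pc",(28,553),.008),("stack",(440,165),.045)): print(n,T(pt("top",*z(*p),h))*1e3)
# keeper
print("keeper",T(pt("top",*z(196,308),.03))*1e3)
np.savez("track.npz",o=o,th=th)
# scene overlay check
im=cv2.imread("pics/scene0.png");im2=cv2.imread("pics/top0.png")
for p in [(5,178,42),(75,120,8),(-120,-180,8),(135,120,40),(148,195,70),(148,45,70),(222,195,70),(-161.5,-180,28),(-78.5,-180,28),(0,161.5,28),(0,78.5,28)]:
    w=R@(np.array(p[:2])/1e3)+o
    for n,i in (("scene",im),("top",im2)):
        q=proj(n,[*w,p[2]/1e3]); cv2.circle(i,tuple(int(round(t*4)) for t in q),6,(0,255,0),-1,cv2.LINE_AA,2)
cv2.imwrite("pics/ov.png",np.hstack([cv2.resize(im[160:360,230:430],(400,400)),cv2.resize(im2[110:280,180:350],(400,400))]))
```

```text
[0.65815484 0.18708553] dir deg -179.79819979898096 rms mm 0.0985253094967835
[0.66643012 0.10448684] dir deg -179.45512327931067 rms mm 0.24431705504476403
[ 0.51474597 -0.06199709] dir deg -90.04274293835945 rms mm 0.7758573932271652
[ 0.43322618 -0.05949884] dir deg -89.72110271808491 rms mm 0.9892430616358152
[np.float64(0.20180020101904006), np.float64(0.5448767206893308), np.float64(-0.042742938359452864), np.float64(0.27889728191507857)]
widths (83) 0.08263342072538626 0.08150832658882007
origin [0.59361735 0.02549057] th 0.24570781631599917
pivot(5,178) [  4.13692268 176.04873433]
carrier [-121.40498088  -92.4158349 ] dish [-121.3340098   -91.80298143] [ 0.47264625 -0.06711803  0.05      ]
knob [-127.61615354  155.69912058] r 134.47815213402635 latch -2.97499027770525
reader [221.06142227 192.12645374]
r2 [220.64733116  45.69578382]
platecorner y-200 [-172.02195542 -199.99340172]
pc [-169.93067506  196.39411808]
stack [ 126.76915327 -112.33985315]
keeper [17.69824168 70.08035446]
```

View pics/ov.png

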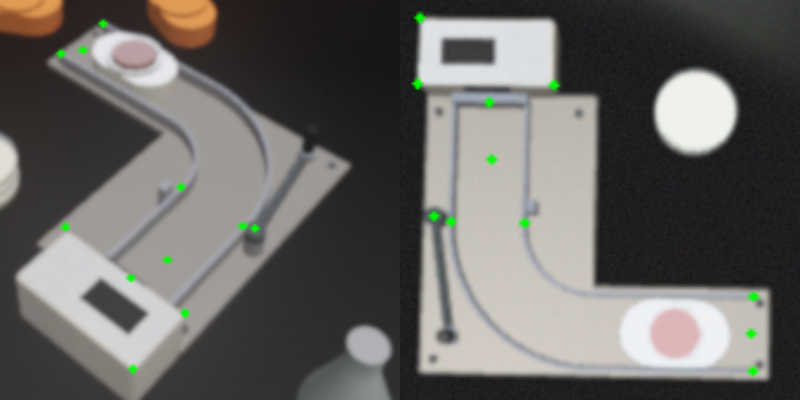

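```bash
cat >> h.py <<'E'
from scipy.spatial.transform import Rotation as Ro
_t=np.load("track.npz"); O=_t["o"]; TH=float(_t["th"])
def t2w(x,y):  # mm -> world m
    c,s=np.cos(TH),np.sin(TH); return O+np.array([c*x-s*y,s*x+c*y])/1e3
def w2t(p):
    c,s=np.cos(TH),np.sin(TH); d=np.asarray(p)[:2]-O; return np.array([c*d[0]+s*d[1],-s*d[0]+c*d[1]])*1e3
def cur():
    s=robot.read_state(); return s,Ro.from_euler("xyz",s["eef_rot"],degrees=True).as_matrix()
def psi(): 
    s,R=cur(); return np.degrees(np.arctan2(R[1,1],R[0,1]))-np.degrees(TH)
def rows(wps,grip):
    """wps: list of (xt,yt mm track, z mm, psi deg = tool-y heading in track frame)"""
    s,R=cur(); out=[]
    for x,y,z,p in wps:
        a=np.radians(p)+TH; c,sn=np.cos(a),np.sin(a)
        Rd=np.array([[0,c,sn],[0,sn,-c],[-1,0,0]])
        d=R.T@(np.array([*t2w(x,y),z/1e3])-s["position"])*1e3
        r=Ro.from_matrix(R.T@Rd).as_rotvec(degrees=True)
        out.append([round(v,1) for v in [*d,*r]]+[grip])
    for o in out: print(",".join(f"{v:g}" for v in o)+",")
def st():
    s,R=cur(); print("t",round(s["time_s"],2),"track",np.round(w2t(s["position"]),1),"z",round(s["position"][2]*1e3,1),"psi",round(psi(),1),"F",np.round(s["wrist_force"],1),"g",round(s["grip_width"],2),"q",np.round(s["qpos"]))
E
python3 - <<'E'
from h import *
st(); print(t2w(-120,-175))
z=lambda U,V:((U+.5)/3.5-.5+180,(V+.5)/3.5-.5+110)
print("rear",w2t(pt("top",*z(491,496),.042)),"front",w2t(pt("top",*z(327,496),.042)))
for u,v in((377,254),(309,307)): print("orange",w2t(pt("top",u,v,.042)))
E
```

```text
t 0.1 track [-337.2  573.5] z 217.6 psi 66.7 F [0.1 0.5 0.6] g 1.0 q [-68.  35.  -1.  82.   0.  63.  -2.]
[ 0.47436892 -0.15002242]
rear [-120.36862428 -153.12289301] front [-122.44291276  -31.61650053]
orange [-124.66918275 -300.61868352]
orange [-263.47912889 -126.37644437]
```

Run:
```python
from h import *
rows([(-90,400,200,45),(-60,250,180,20)],0)
```

```text
17.8,-61.7,295.7,21.7,0,0.1,0,
38.1,-187.7,382.5,46.7,0.1,0.1,0,
```

Call:
{"op": "play_rows", "data": {"deltas": [38,-188,382,46.7,0,0,0,38,-188,382,46.7,0,0,0,38,-188,382,46.7,0,0,0,38,-188,382,46.7,0,0,0,38,-188,382,46.7,0,0,0,38,-188,382,46.7,0,0,0,38,-188,382,46.7,0,0,0,38,-188,382,46.7,0,0,0]}}

```text
time_s: 0.77
position: [0.4712, 0.3449, 0.1881]
eef_rot: [-46.1, 89.8, -115.9]
wrist_force: [0.8, 0.3, -0.9]
grip_width: 0.476
```

Run:
```python
from h import *
st(); rows([(-120,-175,120,0)],0)
```

```text
t 0.77 track [-121.1  319.9] z 188.1 psi 19.9 F [ 0.8  0.3 -0.9] g 0.48 q [-46.  31.  12.  95.  -8.  54. -11.]
69.5,-167.6,465.5,19.9,0.1,0.1,0,
```

Call:
{"op": "play_rows", "data": {"deltas": [68,-168,465,20,0,0,0,68,-168,465,20,0,0,0,68,-168,465,20,0,0,0,68,-168,465,20,0,0,0,68,-168,465,20,0,0,0,68,-168,465,20,0,0,0,68,-168,465,20,0,0,0,68,-168,465,20,0,0,0]}}

```text
time_s: 1.43
position: [0.4722, 0.0145, 0.1435]
eef_rot: [-31.8, 89.8, -121.5]
wrist_force: [1.2, -0.4, -0.5]
grip_width: 0.003
```

Run:
```python
from h import *
st(); rows([(-120,-176,100,0)],0)
```

```text
t 1.43 track [-121.5  -10.5] z 143.5 psi -0.0 F [ 1.2 -0.4 -0.5] g 0.0 q [-17.  26.  17. 116. -12.  40.   8.]
44,1.6,165.4,-0,0.2,0.1,0,
```

Call:
{"op": "play_rows", "data": {"deltas": [35,1.6,165,0,0.2,0.1,0,35,1.6,165,0,0.2,0.1,0,44,1.6,165,0,0.2,0.1,0,44,1.6,165,0,0.2,0.1,0,44,1.6,165,0,0.2,0.1,0,44,1.6,165,0,0.2,0.1,0]}}

```text
time_s: 1.93
position: [0.4729, -0.1546, 0.0991]
eef_rot: [-71.3, 89.9, -161.5]
wrist_force: [0.2, 0.1, 0.7]
grip_width: 0.004
```

Run:
```python
from h import *
import cv2
st(); rows([(-120.5,-176,40,0),(-120.5,-176,18,0)],0)
for n in ("scene","top"):
    cv2.imwrite(f"pics/{n}1.png",imaging.get_image(n)[:,:,::-1])
a=cv2.imread("pics/scene1.png")[100:300,200:400];b=cv2.imread("pics/top1.png")[180:340,220:380]
cv2.imwrite("pics/p1.png",np.hstack([cv2.resize(a,(400,400)),cv2.resize(b,(400,400))]))
```

```text
t 1.93 track [-121.5 -179.6] z 99.1 psi -0.5 F [0.2 0.1 0.7] g 0.0 q [  6.  32.  14. 114. -13.  35.  29.]
59.1,1,-3.6,-0.5,0,0.1,0,
81.1,1.1,-3.6,-0.5,0,0.1,0,
```

View pics/p1.png

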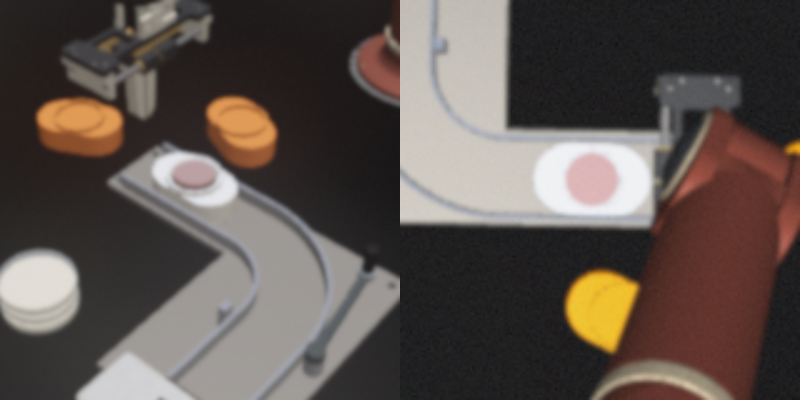

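The pictures show the shut fingers behind the carrier (carrier at about (295,252) in the top view), clear of both orange look-alikes. I'll lower them into the channel.

Call:
{"op": "play_rows", "data": {"deltas": [20,1,-3,-0.5,0,0.1,0,40,1,-3,-0.5,0,0.1,0,60,1,-3,-0.5,0,0.1,0,72,1,-3,-0.5,0,0.1,0,79,1,-3,-0.5,0,0.1,0,81,1,-3,-0.5,0,0.1,0,81,1,-3,-0.5,0,0.1,0]}}

```text
time_s: 2.62
position: [0.4755, -0.1449, 0.0188]
eef_rot: [160.0, 89.8, 70.9]
wrist_force: [0.3, -0.1, 0.5]
grip_width: 0.005
```

Run:
```python
from h import *
st(); rows([(-120,-176+5*i,18,0) for i in range(1,9)],0)
```

```text
t 2.62 track [-118.9 -169.9] z 18.8 psi 0.6 F [ 0.3 -0.1  0.5] g 0.01 q [  8.  40.  10. 118. -16.  24.  31.]
0.8,-1.2,1.1,0.6,-0.2,-0.1,0,
0.8,-1.1,-3.9,0.6,-0.2,-0.1,0,
0.8,-1.1,-8.9,0.6,-0.2,-0.1,0,
0.9,-1,-13.9,0.6,-0.2,-0.1,0,
0.9,-0.9,-18.9,0.6,-0.2,-0.1,0,
0.9,-0.9,-23.9,0.6,-0.2,-0.1,0,
0.9,-0.8,-28.9,0.6,-0.2,-0.1,0,
0.9,-0.8,-33.9,0.6,-0.2,-0.1,0,
```

Call:
{"op": "play_rows", "data": {"deltas": [0.8,-1,-5,0.6,0,0,0,0.8,-1,-10,0.6,0,0,0,0.8,-1,-15,0.6,0,0,0,0.8,-1,-20,0.6,0,0,0,0.8,-1,-25,0.6,0,0,0,0.8,-1,-30,0.6,0,0,0,0.8,-1,-35,0.6,0,0,0,0.8,-1,-40,0.6,0,0,0]}}

```text
time_s: 3.28
position: [0.4739, -0.1045, 0.0182]
eef_rot: [156.9, 89.8, 67.2]
wrist_force: [-0.3, -1.1, 1.2]
grip_width: 0.004
```

```bash
cat > car.py <<'E'
from h import *
import cv2,sys
st()
n=sys.argv[1]
a=imaging.get_image("scene");b=imaging.get_image("top")
cv2.imwrite("pics/%s.png"%n,np.hstack([cv2.resize(a[120:320,230:430],(400,400)),cv2.resize(b[120:280,180:340],(400,400))])[:,:,::-1])
st()
E
python3 car.py c1
```

```text
t 3.28 track [-120.3 -129.5] z 18.2 psi 0.0 F [-0.3 -1.1  1.2] g 0.0 q [  3.  40.  10. 119. -18.  22.  28.]
t 3.38 track [-120.6 -128.1] z 18.0 psi 0.1 F [ 0.9 -1.2 -0.1] g 0.01 q [  3.  40.  10. 119. -18.  22.  28.]
```

View pics/c1.png

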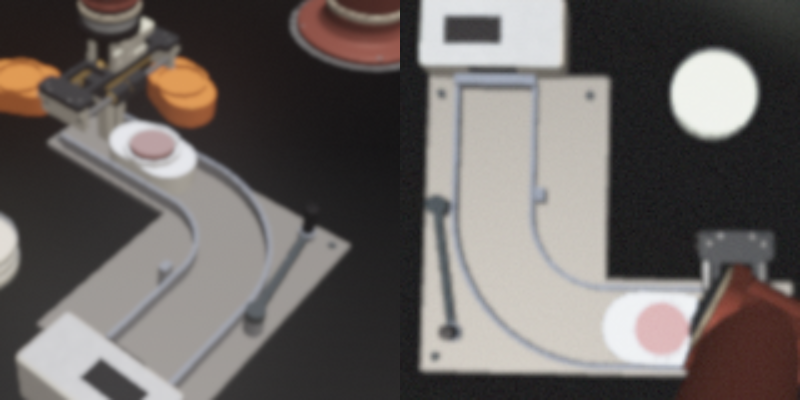

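```bash
cat > push.py <<'E'
from h import *
import sys
D=46;R0=120.5;L=R0*np.pi/2
def pose(s):
    if s<0: c=(-R0,s);f=0
    elif s<L: f=s/R0; c=(-R0*np.cos(f),R0*np.sin(f))
    else: f=np.pi/2; c=(s-L,120)
    return c[0]-D*np.sin(f),c[1]-D*np.cos(f),18.,-np.degrees(f)
st(); p=w2t(robot.read_state()["position"])
S=np.arange(-130,L+60,.25); s0=S[np.argmin([np.hypot(*(np.array(pose(s)[:2])-p)) for s in S])]
step=float(sys.argv[1]) if len(sys.argv)>1 else 6
print("s0",s0,"end",L+51,"dev",np.round(p-pose(s0)[:2],1),"psi want",round(pose(s0)[3],1))
rows([pose(s0+step*i) for i in range(1,9)],0)
E
python3 push.py
```

```text
t 3.38 track [-120.6 -128.1] z 18.0 psi 0.1 F [ 0.9 -1.2 -0.1] g 0.01 q [  3.  40.  10. 119. -18.  22.  28.]
s0 -82.25 end 240.28095737878505 dev [-0.1  0.1] psi want -0.0
0,0.1,-5.9,0.1,-0.3,-0,0,
0,0.1,-11.9,0.1,-0.3,-0,0,
0.1,0.1,-17.9,0.1,-0.3,-0,0,
0.1,0.1,-23.9,0.1,-0.3,-0,0,
0.1,0.1,-29.9,0.1,-0.3,-0,0,
0.1,0.2,-35.9,0.1,-0.3,-0,0,
0.2,0.2,-41.9,0.1,-0.3,-0,0,
0.2,0.2,-47.9,0.1,-0.3,-0,0,
```

Call:
{"op": "play_rows", "data": {"deltas": [0,0.1,-6,0.1,-0.3,0,0,0,0.1,-12,0.1,-0.3,0,0,0,0.1,-18,0.1,-0.3,0,0,0,0.1,-24,0.1,-0.3,0,0,0,0.1,-30,0.1,-0.3,0,0,0,0.1,-36,0.1,-0.3,0,0,0,0.2,-42,0.1,-0.3,0,0,0,0.2,-48,0.1,-0.3,0,0]}}

```text
time_s: 4.05
position: [0.4734, -0.0545, 0.0181]
eef_rot: [-11.2, 90.0, -100.9]
wrist_force: [0.4, -1.2, 0.6]
grip_width: 0.003
```

```bash
python3 car.py c2; python3 push.py
```

```text
t 4.05 track [-120.6  -79.5] z 18.1 psi 0.0 F [ 0.4 -1.2  0.6] g 0.0 q [ -4.  39.  11. 121. -19.  22.  23.]
t 4.15 track [-120.6  -78.3] z 18.1 psi 0.2 F [-0.7  1.1 -0.4] g 0.01 q [ -4.  39.  11. 121. -19.  22.  23.]
t 4.15 track [-120.6  -78.3] z 18.1 psi 0.2 F [-0.7  1.1 -0.4] g 0.01 q [ -4.  39.  11. 121. -19.  22.  23.]
s0 -32.25 end 240.28095737878505 dev [-0.1 -0. ] psi want -0.0
0.1,0.1,-6,0.2,-0,0,0,
0.1,0.1,-12,0.2,-0,0,0,
0.1,0.1,-18,0.2,-0,0,0,
0.1,0.2,-24,0.2,-0,0,0,
0.1,0.2,-30,0.2,-0,0,0,
0.1,-1.2,-36.1,2,-0,0,0,
0.1,-3.1,-42.2,4.8,-0,0,0,
0.1,-4.7,-48.4,7.7,-0,0,0,
```

View pics/c2.png

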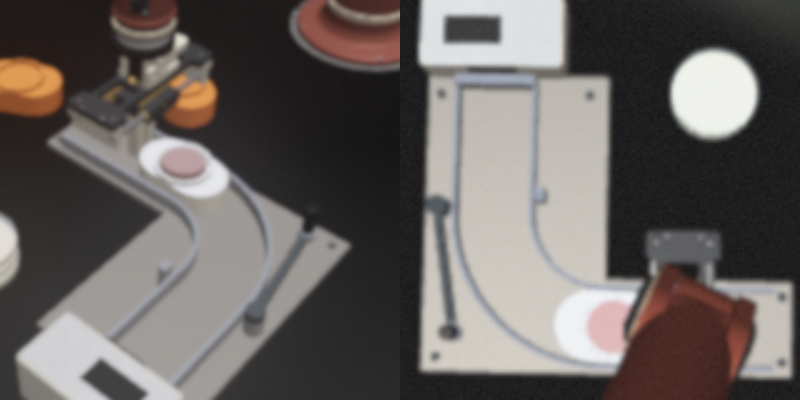

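The carrier is tracking straight with the dish seated (top-view crop about (610,327)). Next comes the bend.

Call:
{"op": "play_rows", "data": {"deltas": [0,0.1,-6,0.2,0,0,0,0,0.1,-12,0.2,0,0,0,0,0.1,-18,0.2,0,0,0,0,0.2,-24,0.2,0,0,0,0,0.2,-30,0.2,0,0,0,0,-1.2,-36,2,0,0,0,0,-3.1,-42.2,4.8,0,0,0,0,-4.7,-48.4,7.7,0,0,0]}}

```text
time_s: 4.82
position: [0.4683, -0.0045, 0.0182]
eef_rot: [-132.6, 90.0, 130.0]
wrist_force: [-0.7, -1.0, 0.7]
grip_width: 0.006
```

```bash
python3 push.py
```

```text
t 4.82 track [-125.4  -29.5] z 18.2 psi -7.7 F [-0.7 -1.   0.7] g 0.01 q [-11.  39.  13. 122. -24.  21.  14.]
s0 16.25 end 240.28095737878505 dev [ 0.2 -0.1] psi want -7.7
0.2,-2.3,-6.1,2.9,-0,0,0,
0.2,-4.1,-12.3,5.8,-0,0,0,
0.2,-5.7,-18.5,8.6,-0,0,0,
0.2,-6.9,-24.8,11.5,-0,0,0,
0.2,-7.8,-31.2,14.3,-0,0,0,
0.2,-8.3,-37.6,17.2,-0,0,0,
0.2,-8.6,-44,20,-0,0,0,
0.2,-8.5,-50.4,22.9,-0,0,0,
```

Call:
{"op": "play_rows", "data": {"deltas": [0.2,-2.3,-6.1,2.9,0,0,0,0.2,-4.1,-12.3,5.8,0,0,0,0.2,-5.7,-18.5,8.6,0,0,0,0.2,-6.9,-24.8,11.5,0,0,0,0.2,-7.8,-31.2,14.3,0,0,0,0.2,-8.3,-37.6,17.2,0,0,0,0.2,-8.6,-44,20,0,0,0,0.2,-8.5,-50.4,22.9,0,0,0]}}

```text
time_s: 5.48
position: [0.4657, 0.0473, 0.018]
eef_rot: [-77.5, 89.9, 162.1]
wrist_force: [-0.7, -0.7, 0.5]
grip_width: 0.007
```

```bash
python3 car.py c3; python3 push.py
```

```text
t 5.48 track [-127.9   22.4] z 18.0 psi -30.7 F [-0.7 -0.7  0.5] g 0.01 q [-22.  40.  20. 122. -34.  23.  -5.]
t 5.58 track [-127.4   23.7] z 17.8 psi -30.4 F [ 0.5 -0.2 -0.7] g 0.0 q [-22.  40.  20. 122. -34.  23.  -5.]
t 5.58 track [-127.4   23.7] z 17.8 psi -30.4 F [ 0.5 -0.2 -0.7] g 0.0 q [-22.  40.  20. 122. -34.  23.  -5.]
s0 66.0 end 240.28095737878505 dev [-0.6  0.2] psi want -31.4
-0.2,-1.4,-6.2,3.8,-0,0.1,0,
-0.2,-3.1,-12.4,6.7,-0,0.1,0,
-0.2,-4.5,-18.6,9.5,-0,0.1,0,
-0.2,-5.6,-25,12.4,-0,0.1,0,
-0.2,-6.4,-31.3,15.2,-0,0.1,0,
-0.2,-6.9,-37.7,18.1,-0,0.1,0,
-0.2,-7.1,-44.2,21,-0,0.1,0,
-0.2,-6.9,-50.6,23.8,-0,0.1,0,
```

View pics/c3.png

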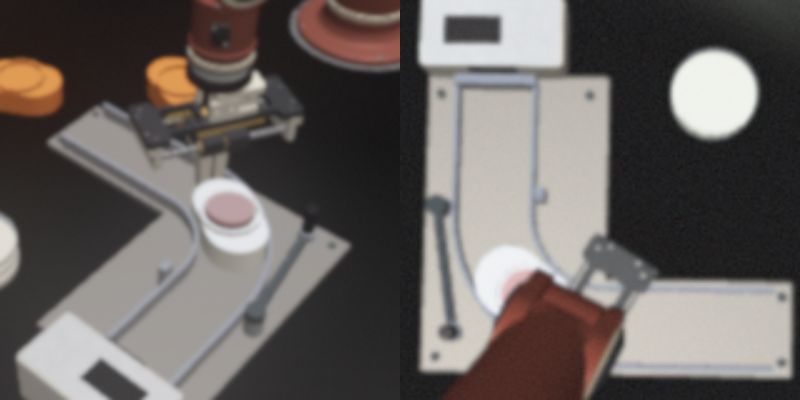

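The carrier is mid-bend with the dish in its seat, and the gripper is well clear of the knob. I'll keep pushing.

Call:
{"op": "play_rows", "data": {"deltas": [-0.1,-1.4,-6.2,3.8,0,0.1,0,-0.1,-3.1,-12.4,6.7,0,0.1,0,-0.1,-4.5,-18.6,9.5,0,0.1,0,-0.1,-5.6,-25,12.4,0,0.1,0,-0.1,-6.4,-31.3,15.2,0,0.1,0,-0.1,-6.9,-37.7,18.1,0,0.1,0,-0.1,-7.1,-44.2,21,0,0.1,0,-0.1,-6.9,-50.6,23.8,0,0.1,0]}}

```text
time_s: 6.25
position: [0.4846, 0.096, 0.0178]
eef_rot: [-44.8, 89.9, 171.1]
wrist_force: [-1.3, -1.7, 0.0]
grip_width: 0.003
```

```bash
python3 push.py
```

```text
t 6.25 track [-108.8   70.9] z 17.8 psi -54.3 F [-1.3 -1.7  0. ] g 0.0 q [-32.  43.  28. 118. -42.  29. -27.]
s0 113.5 end 240.28095737878505 dev [-0.7  0.6] psi want -54.0
-0.2,-1.3,-6.3,2.6,0.1,0.1,0,
-0.2,-3.2,-12.4,5.4,0.1,0.1,0,
-0.2,-4.8,-18.6,8.3,0.1,0.1,0,
-0.3,-6,-24.9,11.1,0.1,0.1,0,
-0.3,-6.9,-31.3,14,0.1,0.1,0,
-0.3,-7.6,-37.7,16.8,0.1,0.1,0,
-0.3,-7.9,-44.1,19.7,0.1,0.1,0,
-0.3,-7.8,-50.5,22.5,0.1,0.1,0,
```

Call:
{"op": "play_rows", "data": {"deltas": [-0.1,-1.3,-6.3,2.6,0,0.1,0,-0.1,-3.2,-12.4,5.4,0,0.1,0,-0.1,-4.8,-18.6,8.3,0,0.1,0,-0.1,-6,-24.9,11.1,0,0.1,0,-0.1,-6.9,-31.3,14,0,0.1,0,-0.1,-7.6,-37.7,16.8,0,0.1,0,-0.1,-7.9,-44.1,19.7,0,0.1,0,-0.1,-7.8,-50.5,22.5,0,0.1,0]}}

```text
time_s: 6.92
position: [0.5196, 0.1323, 0.0174]
eef_rot: [-1.6, 89.8, -168.2]
wrist_force: [-1.2, -0.4, 0.5]
grip_width: 0.005
```

```bash
python3 car.py c4; python3 push.py
```

```text
t 6.92 track [-73.5 107.2] z 17.4 psi -76.8 F [-1.2 -0.4  0.5] g 0.01 q [-39.  47.  37. 112. -47.  37. -49.]
t 7.02 track [-72.1 107.8] z 17.4 psi -76.6 F [ 0.7 -0.3 -0.1] g 0.01 q [-39.  47.  37. 112. -47.  37. -49.]
t 7.02 track [-72.1 107.8] z 17.4 psi -76.6 F [ 0.7 -0.3 -0.1] g 0.01 q [-39.  47.  37. 112. -47.  37. -49.]
s0 162.25 end 240.28095737878505 dev [-0.5  0.6] psi want -77.1
-0.6,-1.4,-6.4,3.4,0.1,-0,0,
-0.6,-3.2,-12.6,6.2,0.1,-0,0,
-0.6,-4.7,-18.8,9.1,0.1,-0,0,
-0.6,-5.8,-25.1,11.9,0.1,-0,0,
-0.6,-5.1,-31.1,13.4,0.1,-0,0,
-0.6,-3.7,-37,13.4,0.1,-0,0,
-0.7,-2.4,-42.8,13.4,0.1,-0,0,
-0.7,-1,-48.6,13.4,0.1,-0,0,
```

View pics/c4.png

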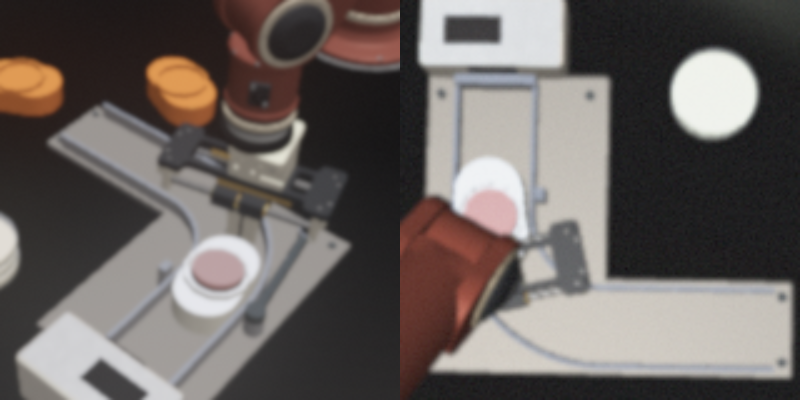

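Call:
{"op": "play_rows", "data": {"deltas": [-0.6,-1.4,-6.4,3.4,0.1,0,0,-0.6,-3.2,-12.6,6.2,0.1,0,0,-0.6,-4.7,-18.8,9.1,0.1,0,0,-0.6,-5.8,-25.1,11.9,0.1,0,0,-0.6,-5.1,-31,13.4,0.1,0,0,-0.6,-3.7,-37,13.4,0.1,0,0,-0.6,-2.4,-42.8,13.4,0.1,0,0,-0.6,-1,-48.6,13.4,0.1,0,0]}}

```text
time_s: 7.68
position: [0.5679, 0.1453, 0.0177]
eef_rot: [41.4, 90.0, -138.3]
wrist_force: [-1.9, -0.4, -0.6]
grip_width: 0.001
```

```bash
python3 car.py c5; python3 push.py 4
```

```text
t 7.68 track [-25.2 119.9] z 17.7 psi -89.9 F [-1.9 -0.4 -0.6] g 0.0 q [-41.  52.  42. 104. -48.  44. -63.]
t 7.78 track [-23.6 119.6] z 18.1 psi -90.0 F [-0.7  0.4 -0.8] g 0.01 q [-41.  52.  42. 104. -48.  44. -63.]
t 7.78 track [-23.6 119.6] z 18.1 psi -90.0 F [-0.7  0.4 -0.8] g 0.01 q [-41.  52.  42. 104. -48.  44. -63.]
s0 211.75 end 240.28095737878505 dev [-0.1 -0.4] psi want -90.0
0.1,-0.4,-4.1,0,-0.1,-0.1,0,
0.1,-0.4,-8.1,0,-0.1,-0.1,0,
0.1,-0.4,-12.1,0,-0.1,-0.1,0,
0.1,-0.4,-16.1,0,-0.1,-0.1,0,
0.1,-0.4,-20.1,0,-0.1,-0.1,0,
0.1,-0.4,-24.1,0,-0.1,-0.1,0,
0.1,-0.4,-28.1,0,-0.1,-0.1,0,
0.1,-0.4,-32.1,0,-0.1,-0.1,0,
```

View pics/c5.png

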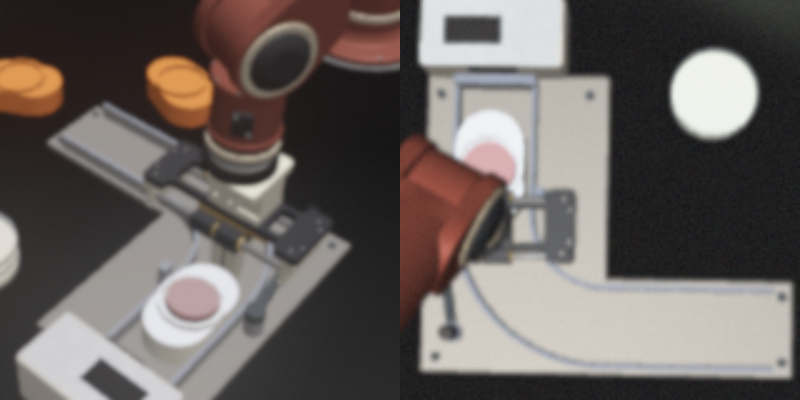

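Call:
{"op": "play_rows", "data": {"deltas": [0,0,-4,0,-0.1,0,0,0,0,-8,0,-0.1,0,0,0,0,-12,0,-0.1,0,0,0,0,-16,0,-0.1,0,0,0,0,-19,0,-0.1,0,0,0,0,-21,0,-0.1,0,0,0,0,-23,0,-0.1,0,0,0,0,-24,0,-0.1,0,0]}}

```text
time_s: 8.45
position: [0.5937, 0.145, 0.0181]
eef_rot: [129.1, 89.9, -50.6]
wrist_force: [-0.7, 0.9, 0.8]
grip_width: 0.007
```

```bash
python3 car.py c6; python3 push.py 1
```

```text
t 8.45 track [  0.6 119.6] z 18.1 psi -90.0 F [-0.7  0.9  0.8] g 0.01 q [-39.  53.  42.  99. -47.  47. -64.]
t 8.55 track [  0.7 119.6] z 18.2 psi -90.0 F [-0.2 -0.4  0.9] g 0.01 q [-40.  53.  42.  99. -47.  47. -64.]
t 8.55 track [  0.7 119.6] z 18.2 psi -90.0 F [-0.2 -0.4  0.9] g 0.01 q [-40.  53.  42.  99. -47.  47. -64.]
s0 236.0 end 240.28095737878505 dev [ 0.  -0.4] psi want -90.0
0.2,-0.4,-1,0,-0.1,-0.1,0,
0.2,-0.4,-2,0,-0.1,-0.1,0,
0.2,-0.4,-3,0,-0.1,-0.1,0,
0.2,-0.4,-4,0,-0.1,-0.1,0,
0.2,-0.4,-5,0,-0.1,-0.1,0,
0.2,-0.4,-6,0,-0.1,-0.1,0,
0.2,-0.4,-7,0,-0.1,-0.1,0,
0.2,-0.4,-8,0,-0.1,-0.1,0,
```

View pics/c6.png

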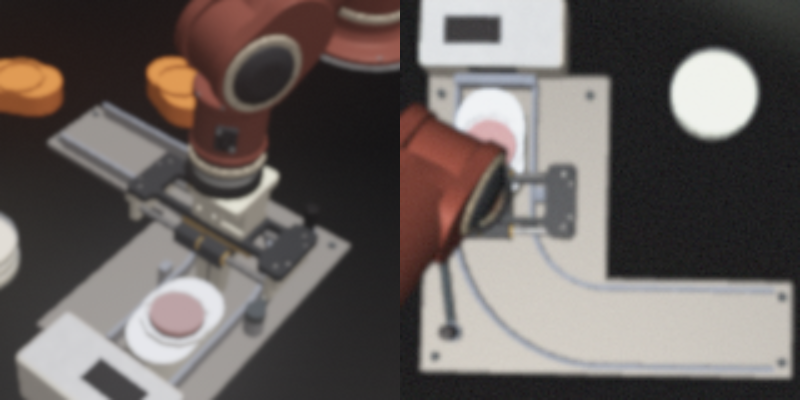

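Not yet at the stop, so I'll creep forward and watch the force.

Call:
{"op": "play_rows", "data": {"deltas": [0,0,-1,0,0,0,0,0,0,-2,0,0,0,0,0,0,-3,0,0,0,0,0,0,-4,0,0,0,0]}}

```text
time_s: 8.88
position: [0.5978, 0.1451, 0.0182]
eef_rot: [140.4, 89.9, -39.3]
wrist_force: [-1.9, 0.4, -0.2]
grip_width: 0.002
```

Call:
{"op": "play_rows", "data": {"deltas": [0,0,-1,0,0,0,0,0,0,-2,0,0,0,0]}}

```text
time_s: 9.05
position: [0.5996, 0.1452, 0.0182]
eef_rot: [122.0, 89.9, -57.7]
wrist_force: [-3.1, 0.3, 2.0]
grip_width: 0.003
```

Call:
{"op": "play_rows", "data": {"deltas": [0,0,-1,0,0,0,0,0,0,-2,0,0,0,0]}}

```text
time_s: 9.22
position: [0.5996, 0.1452, 0.0179]
eef_rot: [5.1, 89.8, -174.7]
wrist_force: [-6.8, 0.3, 3.6]
grip_width: 0.004
```

```bash
python3 car.py c7
```

```text
t 9.22 track [  6.5 119.7] z 17.9 psi -90.0 F [-6.8  0.3  3.6] g 0.0 q [-39.  54.  42.  98. -47.  48. -65.]
t 9.32 track [  6.5 119.7] z 17.9 psi -90.0 F [-4.7 -0.8  2.8] g 0.0 q [-39.  54.  42.  98. -47.  48. -65.]
```

View pics/c7.png

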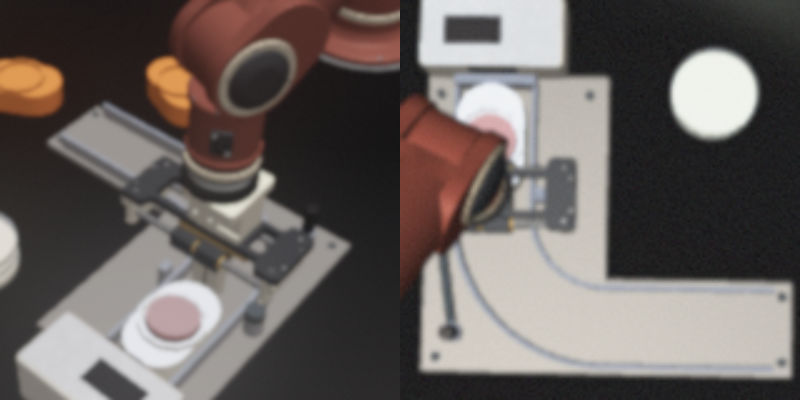

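Force rose to about 7 N and the tool stalled at x=6.5 mm, which fits the carrier being home. I'll back off and go up.

Call:
{"op": "play_rows", "data": {"deltas": [0,0,8,0,0,0,0,0,0,20,0,0,0,0,0,0,35,0,0,0,0,-35,0,40,0,0,0,0,-70,0,40,0,0,0,0,-105,0,40,0,0,0,0,-120,0,40,0,0,0,0,-120,0,40,0,0,0,0]}}

```text
time_s: 9.98
position: [0.5642, 0.1446, 0.1427]
eef_rot: [-173.6, 89.6, 6.7]
wrist_force: [1.4, -0.1, -0.9]
grip_width: 0.005
```

```bash
python3 car.py c8
python3 - <<'E'
from h import *
# knob initial
q=.167
for q in (.15,.3): print(5-135*np.cos(q),178-135*np.sin(q))
E
```

```text
t 9.98 track [-28.9 119.3] z 142.7 psi -90.0 F [ 1.4 -0.1 -0.9] g 0.0 q [-46.  42.  50. 100. -39.  56. -70.]
t 10.08 track [-32.3 120. ] z 138.4 psi -90.0 F [ 0.2 -0.4  0.2] g 0.01 q [-45.  43.  50. 100. -39.  56. -70.]
-128.4840955213657 157.8258521160641
-123.9704260319568 138.10477210071917
```

View pics/c8.png

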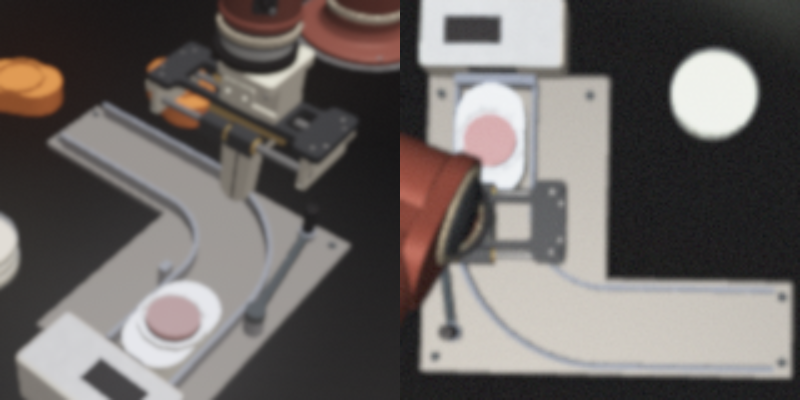

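```bash
cat > lat.py <<'E'
from h import *
import sys
def pose(q,off,z=50):
    t=np.array([np.sin(q),-np.cos(q)]); K=np.array([5-135*np.cos(q),178-135*np.sin(q)])
    p=K-off*t; return p[0],p[1],z,np.degrees(q)-90
E
python3 - <<'E'
from lat import *
st(); rows([pose(.16,47,130),pose(.16,47,50)],0)
print(w2t(pt("top",137,165,.05)))
E
```

```text
t 10.08 track [-32.3 120. ] z 138.4 psi -90.0 F [ 0.2 -0.4  0.2] g 0.01 q [-45.  43.  50. 100. -39.  56. -70.]
8.6,-83,103.4,-9.1,0.1,0,0,
88.6,-83,103.3,-9.1,0.1,0,0,
[ 97.7038563  329.61613058]
```

Call:
{"op": "play_rows", "data": {"deltas": [8,-83,103,-9,0,0,0,8,-83,103,-9,0,0,0,8,-83,103,-9,0,0,0,8,-83,103,-9,0,0,0,30,-83,103,-9,0,0,0,60,-83,103,-9,0,0,0,88,-83,103,-9,0,0,0,88,-83,103,-9,0,0,0]}}

```text
time_s: 10.75
position: [0.453, 0.227, 0.0452]
eef_rot: [10.5, 89.3, -160.2]
wrist_force: [-1.3, 0.1, 0.8]
grip_width: 0.001
```

```bash
python3 car.py c9
python3 - <<'E'
from lat import *
print(pose(.167,25))
rows([pose(.167,o) for o in (40,36,32,29,27,25,23,21)],0)
E
```

```text
t 10.75 track [-139.8  202.1] z 45.2 psi -80.9 F [-1.3  0.1  0.8] g 0.0 q [-55.  44.  41. 115. -46.  39. -64.]
t 10.85 track [-136.2  202.2] z 49.4 psi -81.0 F [-0.8 -0.5  0.5] g 0.01 q [-55.  44.  41. 115. -46.  39. -64.]
(np.float64(-132.27748448612266), np.float64(180.21184383769435), 50, np.float64(-80.43160482131525))
-0.6,7.3,-0.3,-0.6,0.3,-0.1,0,
-0.6,11.3,-0.3,-0.6,0.3,-0.1,0,
-0.6,15.3,-0.3,-0.6,0.3,-0.1,0,
-0.6,18.3,-0.4,-0.6,0.3,-0.1,0,
-0.6,20.3,-0.4,-0.6,0.3,-0.1,0,
-0.6,22.3,-0.4,-0.6,0.3,-0.1,0,
-0.6,24.3,-0.4,-0.6,0.3,-0.1,0,
-0.6,26.3,-0.4,-0.6,0.3,-0.1,0,
```

View pics/c9.png

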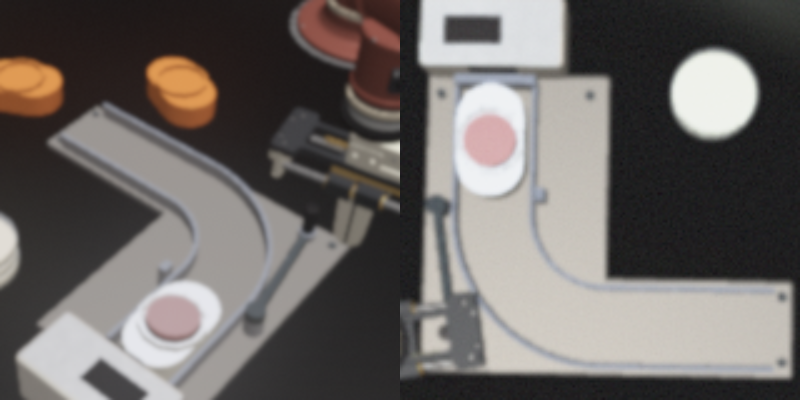

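Run:
```python
from lat import *
import cv2
b=imaging.get_image("top"); cv2.imwrite("pics/t9.png",b[:,:,::-1])
h=cv2.cvtColor(b,cv2.COLOR_RGB2HSV)
roi=np.zeros(h.shape[:2],np.uint8); roi[148:205,198:236]=1
red=((h[:,:,1]>40)&((h[:,:,0]<15)|(h[:,:,0]>165))&(roi>0)).astype(np.uint8)
ys,xs=np.nonzero(red); print("dish",len(xs),w2t(pt("top",xs.mean(),ys.mean(),.055)))
g=b.astype(float).min(2); col=g[140:205,209:216].mean(1); print(np.round(col).astype(int))
```

```text
dish 293 [ 71.54901221 121.37477772]
[222 222 223 223 222 201 144  80  78 122 153 163 163 176 207 231 238 239
 239 239 239 238 235 230 225 218 203 186 176 174 173 172 174 174 175 175
 175 174 175 176 175 175 175 178 185 198 217 231 235 236 238 239 239 239
 239 239 234 219 189 176 182 186 185 186 186]
```

Call:
{"op": "play_rows", "data": {"deltas": [0,7,0,-0.6,0,0,0,0,11,0,-0.6,0,0,0,0,15,0,-0.6,0,0,0,0,18,0,-0.6,0,0,0,0,20,0,-0.6,0,0,0,0,22,0,-0.6,0,0,0,0,24,0,-0.6,0,0,0,0,26,0,-0.6,0,0,0]}}

```text
time_s: 11.57
position: [0.4619, 0.2018, 0.0507]
eef_rot: [2.2, 89.9, -167.9]
wrist_force: [-0.6, 0.2, 0.3]
grip_width: 0.004
```

```bash
python3 car.py c10
```

```text
t 11.57 track [-130.9  176.8] z 50.7 psi -80.4 F [-0.6  0.2  0.3] g 0.0 q [-52.  43.  41. 116. -46.  38. -60.]
t 11.67 track [-130.9  176.4] z 50.6 psi -80.4 F [-0.  -0.1 -0.1] g 0.01 q [-52.  43.  41. 116. -46.  38. -60.]
```

View pics/c10.png

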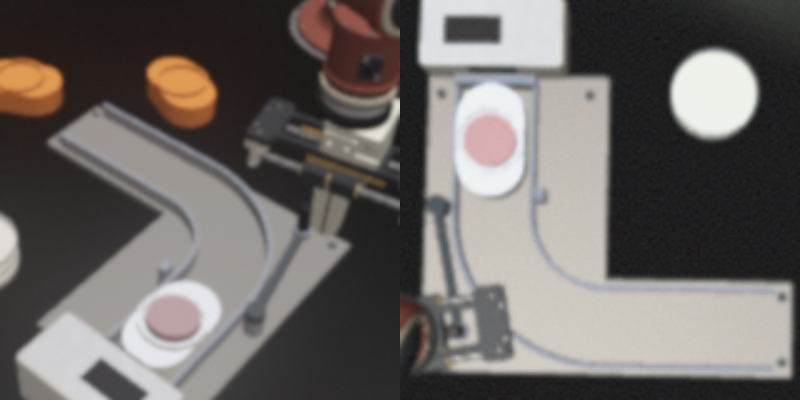

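```bash
python3 - <<'E'
from lat import *
print("rear",w2t(pt("top",212.5,197.8,.042)),"front",w2t(pt("top",212.5,153.8,.042)))
E
cat > lp.py <<'E'
from lat import *
st();p=w2t(robot.read_state()["position"]);off=float(sys.argv[1]);dq=float(sys.argv[2])
Q=np.arange(-.1,1.8,.002);q0=Q[np.argmin([np.hypot(*(np.array(pose(q,off)[:2])-p)) for q in Q])]
print("q0",q0,p-pose(q0,off)[:2]); rows([pose(min(q0+dq*i,1.58),off) for i in range(1,9)],0)
E
python3 lp.py 22 .05
```

```text
rear [ 14.99276199 129.72797737] front [131.96158698 132.83886541]
t 11.67 track [-130.9  176.4] z 50.6 psi -80.4 F [-0.  -0.1 -0.1] g 0.01 q [-52.  43.  41. 116. -46.  38. -60.]
q0 0.17400000000000024 [0.89037649 0.05771988]
0.7,6.7,1.8,-3.3,0.1,-0,0,
0.7,13.5,2.3,-6.1,0.1,-0,0,
0.7,20.3,2.5,-9,0.1,-0,0,
0.7,27.2,2.4,-11.9,0.1,-0,0,
0.7,34,1.9,-14.7,0.1,-0,0,
0.7,40.8,1.1,-17.6,0.1,-0,0,
0.7,47.5,-0.1,-20.5,0.1,-0,0,
0.7,54.2,-1.6,-23.3,0.1,-0,0,
```

Rear edge of the carrier measures x=15.0, exactly home. I'll swing the latch now.

Call:
{"op": "play_rows", "data": {"deltas": [0.5,6.7,1.8,-3.3,0,0,0,0.5,13.5,2.3,-6.1,0,0,0,0.5,20.3,2.5,-9,0,0,0,0.5,27.2,2.4,-11.9,0,0,0,0.5,34,1.9,-14.7,0,0,0,0.5,40.8,1.1,-17.6,0,0,0,0.5,47.5,0,-20.5,0,0,0,0.5,54.2,-1.6,-23.3,0,0,0]}}

```text
time_s: 12.33
position: [0.4727, 0.1482, 0.0501]
eef_rot: [-14.2, 89.9, -160.9]
wrist_force: [0.4, 1.2, 0.9]
grip_width: 0.004
```

```bash
python3 car.py c11; python3 lp.py 22 .06
```

```text
t 12.33 track [-120.4  123.2] z 50.1 psi -57.0 F [0.4 1.2 0.9] g 0.0 q [-42.  41.  34. 117. -40.  34. -37.]
t 12.43 track [-119.8  121.9] z 50.3 psi -57.3 F [0.2 0.  0.1] g 0.0 q [-42.  41.  34. 117. -40.  34. -37.]
t 12.43 track [-119.8  121.9] z 50.3 psi -57.3 F [0.2 0.  0.1] g 0.0 q [-42.  41.  34. 117. -40.  34. -37.]
q0 0.5840000000000006 [-0.04629503  0.02132965]
0.3,8.2,0.9,-4.2,0.1,-0,0,
0.3,16.4,1.4,-7.6,0.1,-0,0,
0.3,24.6,1.4,-11,0.1,-0,0,
0.4,32.8,0.9,-14.5,0.1,-0,0,
0.4,40.9,-0.1,-17.9,0.1,-0,0,
0.4,49,-1.5,-21.3,0.1,-0,0,
0.4,57,-3.5,-24.8,0.1,-0,0,
0.4,64.8,-5.9,-28.2,0.1,-0,0,
```

View pics/c11.png

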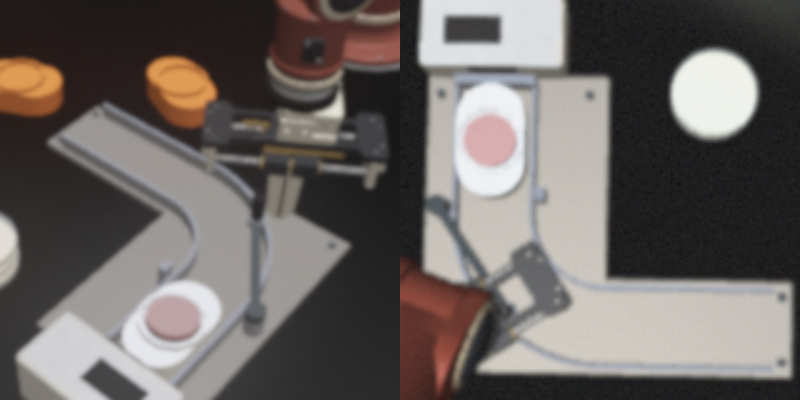

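Call:
{"op": "play_rows", "data": {"deltas": [0.3,8.2,0.9,-4.2,0,0,0,0.3,16.4,1.4,-7.6,0,0,0,0.3,24.6,1.4,-11,0,0,0,0.3,32.8,0.9,-14.5,0,0,0,0.3,40.9,0,-17.9,0,0,0,0.3,49,-1.5,-21.3,0,0,0,0.3,57,-3.5,-24.8,0,0,0,0.3,64.8,-5.9,-28.2,0,0,0]}}

```text
time_s: 13.1
position: [0.5131, 0.0963, 0.0498]
eef_rot: [-36.1, 89.9, -154.8]
wrist_force: [-0.3, 1.3, 0.5]
grip_width: 0.006
```

```bash
python3 car.py c12; python3 lp.py 22 .05
```

```text
t 13.1 track [-80.2  71.1] z 49.8 psi -28.9 F [-0.3  1.3  0.5] g 0.01 q [-30.  40.  26. 113. -30.  34. -12.]
t 13.2 track [-79.   69.9] z 50.1 psi -29.2 F [-0.7 -0.2  0.8] g 0.0 q [-30.  40.  26. 113. -30.  34. -12.]
t 13.2 track [-79.   69.9] z 50.1 psi -29.2 F [-0.7 -0.2  0.8] g 0.0 q [-30.  40.  26. 113. -30.  34. -12.]
q0 1.072000000000001 [-0.08997411 -0.07182492]
0.1,6.8,0.8,-3.5,0.1,-0.1,0,
0.1,13.6,1.3,-6.3,0.1,-0.1,0,
0.1,20.5,1.4,-9.2,0.1,-0.1,0,
0.1,27.3,1.3,-12.1,0.1,-0,0,
0.1,34.1,0.8,-14.9,0.1,-0,0,
0.1,40.9,-0.1,-17.8,0.1,-0,0,
0.1,47.7,-1.3,-20.7,0.1,-0,0,
0.1,54.3,-2.8,-23.5,0.1,-0,0,
```

View pics/c12.png

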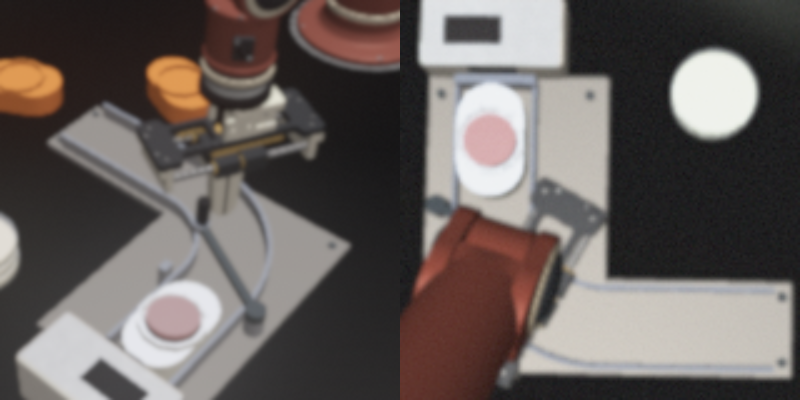

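Call:
{"op": "play_rows", "data": {"deltas": [0,6.8,0.8,-3.5,0,0,0,0,13.6,1.3,-6.3,0,0,0,0,20.5,1.4,-9.2,0,0,0,0,27.3,1.3,-12.1,0,0,0,0,34.1,0.8,-14.9,0,0,0,0,40.9,0,-17.8,0,0,0,0,45,-0.8,-19.5,0,0,0]}}

```text
time_s: 13.78
position: [0.5536, 0.0744, 0.0498]
eef_rot: [-23.4, 89.9, -122.8]
wrist_force: [-0.9, -0.2, 0.1]
grip_width: 0.004
```

```bash
python3 car.py c13; python3 lp.py 22 .02
```

```text
t 13.78 track [-39.8  49. ] z 49.8 psi -9.7 F [-0.9 -0.2  0.1] g 0.0 q [-23.  41.  21. 107. -23.  36.   3.]
t 13.88 track [-39.3  48.9] z 49.9 psi -9.8 F [-0.5  0.3 -0.1] g 0.01 q [-23.  41.  21. 107. -24.  36.   3.]
t 13.88 track [-39.3  48.9] z 49.9 psi -9.8 F [-0.5  0.3 -0.1] g 0.01 q [-23.  41.  21. 107. -24.  36.   3.]
q0 1.4020000000000012 [0.1026294  0.23750442]
-0.1,2.6,0.7,-1.3,0.1,-0,0,
-0.1,5.4,1,-2.4,0.1,-0,0,
-0.1,8.1,1.3,-3.5,0.1,-0,0,
-0.1,10.8,1.6,-4.7,0.1,-0,0,
-0.1,13.5,1.7,-5.8,0.1,-0,0,
-0.1,16.3,1.9,-7,0.1,-0,0,
-0.1,19,2,-8.1,0.1,-0,0,
-0.1,21.7,2,-9.3,0.1,-0,0,
```

View pics/c13.png

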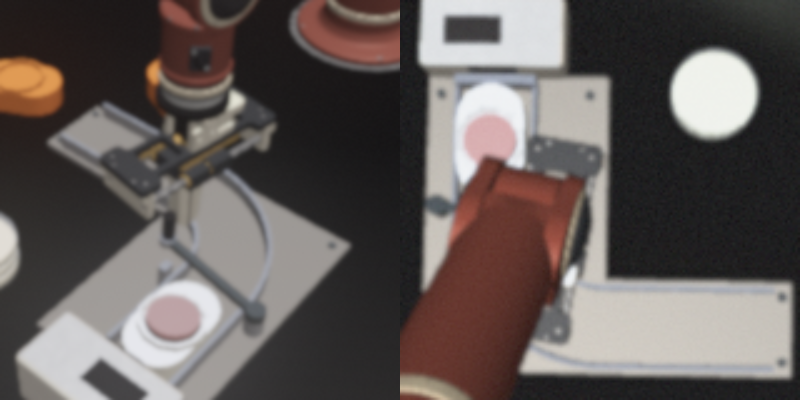

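Call:
{"op": "play_rows", "data": {"deltas": [0,2.6,0.7,-1.3,0,0,0,0,5.4,1,-2.4,0,0,0,0,8.1,1.3,-3.5,0,0,0,0,10.8,1.6,-4.7,0,0,0]}}

```text
time_s: 14.22
position: [0.5645, 0.0711, 0.0499]
eef_rot: [-7.8, 89.9, -102.5]
wrist_force: [-0.8, 0.2, 0.1]
grip_width: 0.006
```

```bash
python3 lp.py 22 .01
```

```text
t 14.22 track [-28.9  45.8] z 49.9 psi -5.0 F [-0.8  0.2  0.1] g 0.01 q [-22.  42.  20. 105. -22.  37.   6.]
q0 1.4820000000000013 [-0.03070632  0.27111673]
-0.1,1.4,0.5,-0.5,0.1,0,0,
-0.1,2.8,0.7,-1,0.1,0,0,
-0.1,4.1,0.9,-1.6,0.1,0,0,
-0.1,5.5,1.1,-2.2,0.1,0,0,
-0.1,6.8,1.2,-2.7,0.1,0,0,
-0.1,8.2,1.4,-3.3,0.1,0,0,
-0.1,9.5,1.5,-3.9,0.1,0,0,
-0.1,10.9,1.6,-4.5,0.1,0,0,
```

Call:
{"op": "play_rows", "data": {"deltas": [0,1.4,0.5,-0.5,0,0,0,0,2.8,0.7,-1,0,0,0,0,4.1,0.9,-1.6,0,0,0,0,5.5,1,-2.2,0,0,0]}}

```text
time_s: 14.55
position: [0.5699, 0.0696, 0.0499]
eef_rot: [-14.9, 89.9, -107.3]
wrist_force: [-0.4, 0.4, 0.6]
grip_width: 0.003
```

Call:
{"op": "play_rows", "data": {"deltas": [0,1.5,0,0,0,0,0,0,3,0,0,0,0,0]}}

```text
time_s: 14.72
position: [0.5731, 0.0694, 0.0499]
eef_rot: [-15.7, 89.9, -108.2]
wrist_force: [-1.0, -0.0, -0.8]
grip_width: 0.003
```

Call:
{"op": "play_rows", "data": {"deltas": [0,1.5,0,0,0,0,0,0,2,0,0,0,0,0]}}

```text
time_s: 14.88
position: [0.5753, 0.0692, 0.0499]
eef_rot: [-8.8, 89.9, -101.3]
wrist_force: [-0.8, 0.1, 0.9]
grip_width: 0.005
```

```bash
python3 car.py c14
```

```text
t 14.88 track [-18.1  43.8] z 49.9 psi -2.7 F [-0.8  0.1  0.9] g 0.0 q [-21.  42.  19. 104. -21.  38.   8.]
t 14.98 track [-18.2  43.8] z 49.9 psi -2.7 F [-0.9  0.7  0.4] g 0.01 q [-21.  42.  19. 104. -21.  38.   8.]
```

View pics/c14.png

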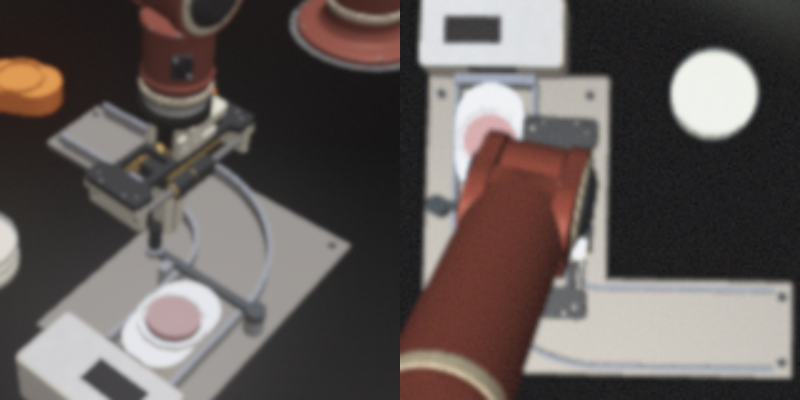

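Call:
{"op": "play_rows", "data": {"deltas": [0,1.5,0,0,0,0,0,0,3,0,0,0,0,0]}}

```text
time_s: 15.15
position: [0.5756, 0.0692, 0.0497]
eef_rot: [-75.9, 89.6, -168.3]
wrist_force: [-8.3, -0.4, 7.0]
grip_width: 0.007
```

Call:
{"op": "play_rows", "data": {"deltas": [0,1.5,0,0,0,0,0,0,2,0,0,0,0,0]}}

```text
time_s: 15.32
position: [0.5754, 0.0692, 0.0496]
eef_rot: [-83.1, 89.3, -175.5]
wrist_force: [-6.5, 0.4, 6.2]
grip_width: 0.005
```

Call:
{"op": "play_rows", "data": {"deltas": [0,1,0,0,0,0,0,0,2,0,0,0,0,0]}}

```text
time_s: 15.48
position: [0.5753, 0.0692, 0.0495]
eef_rot: [-86.0, 89.1, -178.4]
wrist_force: [-7.2, 0.2, 7.0]
grip_width: 0.004
```

The tool stalled with about 8 N against it, so the latch is at its stop. Next I'll retreat and check.

Call:
{"op": "play_rows", "data": {"deltas": [0,-8,0,0,0,0,0,0,-20,0,0,0,0,0,0,-35,0,0,0,0,0,-35,-50,0,0,0,0,0,-70,-70,0,0,0,0,0,-105,-80,0,0,0,0,0,-140,-80,0,0,0,0,0,-150,-80,0,0,0,0,0]}}

```text
time_s: 16.15
position: [0.5015, 0.0726, 0.2061]
eef_rot: [-113.2, 89.8, 154.3]
wrist_force: [0.7, -0.2, -0.5]
grip_width: 0.005
```

Run:
```python
from h import *
st(); rows([(-120,330,200,40)],0)
```

```text
t 16.15 track [-91.9  47.5] z 206.1 psi -2.7 F [ 0.7 -0.2 -0.5] g 0.01 q [-29.  25.  26. 106. -14.  52.   1.]
6.6,-41.5,-280.8,-42.7,-0.1,0.2,0,
```

Call:
{"op": "play_rows", "data": {"deltas": [0,-40,-270,-40,0,0,0,0,-40,-270,-40,0,0,0,0,-40,-270,-40,0,0,0,0,-40,-270,-40,0,0,0,0,-40,-270,-40,0,0,0,0,-40,-270,-40,0,0,0,0,-40,-270,-40,0,0,0,0,-40,-270,-40,0,0,0]}}

```text
time_s: 16.82
position: [0.4713, 0.3527, 0.2056]
eef_rot: [162.6, 89.5, 110.7]
wrist_force: [-0.6, 0.3, -0.3]
grip_width: 0.003
```

```bash
python3 car.py c15
python3 - <<'E'
from h import *
import cv2
b=imaging.get_image("top"); cv2.imwrite("pics/tend.png",b[:,:,::-1])
E
```

```text
t 16.82 track [-120.9  327.7] z 205.6 psi 37.9 F [-0.6  0.3 -0.3] g 0.0 q [-47.  31.  13.  94.  -8.  56.   7.]
t 16.92 track [-118.8  320. ] z 205.8 psi 37.4 F [ 0.1 -0.3 -0.5] g 0.0 q [-47.  31.  13.  94.  -8.  56.   7.]
```

View pics/c15.png

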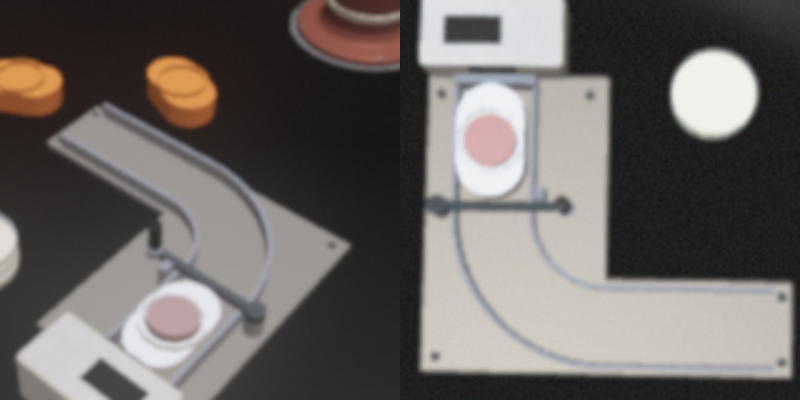

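View pics/tend.png

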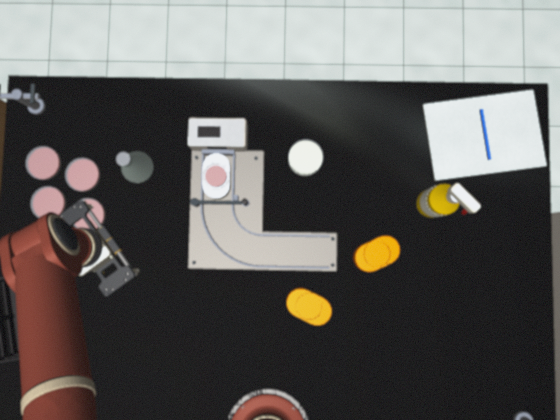

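Run:
```python
from h import *
import cv2
z=lambda U,V:((U-400+.5)/2.5-.5+180,(V+.5)/2.5-.5+120)
a=w2t(pt("top",*z(437,205),.042));k=w2t(pt("top",*z(565,206.5),.076));print("pivot",a,"knob",k,"q",np.arctan2(a[1]-k[1],-(k[0]-a[0])))
b=cv2.imread("pics/tend.png").astype(float).min(2); print(np.round(b[190:205,209:216].mean(1)))
# bar line slope: dark rows per column between walls
P=[]
for u in range(206,230):
    c=b[196:210,u]; w=np.clip(150-c,0,None); P.append(w2t(pt("top",u,196+(w*np.arange(14)).sum()/w.sum(),.04)))
P=np.array(P); m=np.polyfit(P[:,1],P[:,0],1); print("bar x at y=120",np.polyval(m,120),"angle",np.pi/2-np.arctan(m[0]),np.arctan(m[0]))
i0=cv2.imread("pics/top0.png");i1=cv2.imread("pics/tend.png")
for n,(y0,y1,x0,x1) in dict(flask=(140,190,110,160),stack=(130,180,280,330),spray=(170,225,405,490),or1=(225,280,345,410),or2=(280,330,275,340)).items(): print(n,np.abs(i0[y0:y1,x0:x1].astype(float)-i1[y0:y1,x0:x1]).max())
```

```text
pivot [  3.97459821 176.79618458] knob [ 0.96853604 39.71557694] q 1.5488706839128747
[238. 238. 239. 239. 239. 238. 233. 219. 186. 153. 125.  95.  84. 104.
 142.]
bar x at y=120 4.780324793545077 angle 1.5759082164656717 -0.005111889670775033
flask 17.0
stack 16.0
spray 18.0
or1 23.0
or2 20.0
```

Run:
```python
from h import *
st(); print(robot.job_done())
```

```text
t 16.97 track [-118.2  318.2] z 206.0 psi 37.2 F [ 0.6 -0.7  0.4] g 0.0 q [-46.  31.  13.  94.  -8.  57.   7.]
the job is handed in; nothing more can be done
None
```

I pushed the carrier round the bend with the shut fingers until it stood against the end stop. I then swung the latch shut by its knob, backed off and handed the job in at about 17 s.

Last checks, all from the camera and force readings:
- **Carrier:** just before the latch swing its rear edge measured x = 15.0 mm, which is home. The final picture shows it in the same place.
- **Dish:** it is still inside the lip. I measured it once, before the latch swing, at about (71.5, 121.4) mm. That is up to 3.5 mm from the ideal seat centre, including about 2 mm of calibration error.
- **Latch:** the bar's line gives 1.576 rad. A rougher estimate from the knob and pivot gives 1.549 rad. Both are well above 1.47, and I felt about 8 N at its stop.
- **Bystanders and look-alikes:** the flask, dish stack, spray bottle and both orange look-alikes show only noise-level change between the first and last pictures.
- **Forces and contact:** at the readings I took, the wrist force was never above about 11 N. At hand-in the arm was clear of everything.

No check failed.

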